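# Touch off three locating stops on a laptop casting

## Robot

A 6-joint arm with a two-finger parallel gripper is mounted at the origin on the work surface. World frame = base frame: x ahead of the robot, y to its left, z up, the work surface at z = 0. Lengths are in mm, angles in rad, forces in N, time in s.
With the tool pointing down it reaches from about 300 to 775 mm from the base axis. Payload 14.6 kg.
Tool frame: the origin (TCP) lies between the finger pads; the fingertips stand manip.tip_reach ahead of it and the grasp point (between the pads) lies 5 mm behind it (manip.tip_reach is the distance from the TCP to the fingertips, in mm); z points along the fingers, y is the line along which they close (so a half turn about z gives the same grasp; the last joint's range is limited). The gripper opens to 94 mm and grips with 3 to 60 N. Pads are 16 mm wide; open, the fingers measure 119 mm over their backs; the gripper's body (75 mm by 177 mm) begins 78 mm behind the grasp point.
Start: joints at [1.107, 0.3, 1.521, -0, 1.321, -0.067], TCP at [212.554, 507.257, 219.446] pointing down, gripper open.
Joint ranges: [-3.03, 3.03], [-0.79, 2.21], [0.23, 2.52], [-1.04, 4.18], [0, 3.07], [-2.55, 2.55]. Speed limits (rad/s): [2.22, 2.22, 2.57, 3.14, 3.14, 3.14].

## Interface

Orientations are given as [roll, pitch, yaw] about the fixed x, y, z axes, in that order (R = Rz(yaw) Ry(pitch) Rx(roll)).
In Python, from cell import manip gives the robot as it stands. The module is installed in compiled form; this text tells all that it offers.
- The arm moves only by the shell command python3 -m creep 'ROWS' [FORCE]. ROWS is JSON, a list of rows, each a list of 3 entries, a list of its own where there are three numbers: the opening, from -1 (shut) to 1 (fully open), then the shift along the tool's x, y, z in cm, then the turn about the tool's z in units of 5 degrees (1.0 is 5 degrees). In form: [[grip, [tx, ty, tz], roll], ...]. A call has 1 to 12 rows; each row is the pose to reach, as a shift and turn from the pose commanded when the call began, along the tool's axes at that moment; what a row does not reach only later rows make up. A row lasts 1/10 s, in which the tool goes at most 50 mm and 8.59 degrees, less where a joint would pass 70% of its speed; a pose out of reach is approached as far as the arm can. A call with a gripper value outside its range is refused whole. The fingers move at their own pace and stop on an object; FORCE is the grip in N (left out, the last holds). Time passes only in rows, so rows that repeat a pose let the fingers close. It gives the time, the measured TCP pose, the force, the opening and the grip force at its end, in the units of the state.
- manip.read_state(): the state, without advancing time (a new reading comes with each control period).
- manip.camera(name): name is "side" or "top"; returns the picture (400x640x3 uint8, red, green, blue); there is no depth.
- manip.camera_params(name): a dict with "fovy" (degrees; the focal length in pixels is half the picture's height over the tangent of half this angle, whatever the lens; pixels are square), "cx", "cy" (the principal point, pixels), "k1" (the pictures are not rectified: a ray, as slopes to the right and down, at radius r is drawn at 1 + k1 r^2 times it, then the intrinsics apply), "origin" and "attitude" of the camera in the world. Camera axes: x right, y down, z forward; pixel columns grow to the right and rows downward; lengths in mm; the calibration is good to about 2 mm. A picture is of the moment at which its call begins. camera_params takes no time and is no camera call.
- manip.sign_off(): hands the job in; it is judged then, once.
The state is a dict: "clock": time; "joints": joint angles; "qd": joint speeds; "effort": joint torques, N m; "eef_pos": TCP position; "eef_rot": TCP orientation; "wrist_force": force on the tool from outside, world axes, zero at the start; "moment": the same for the moment, N m; "finger_gap": finger opening in mm; "finger_force": force on a finger pad.
Only numpy, scipy, OpenCV 4.12 (cv2) and the standard library are available. Lean on these libraries where they do the work, as an engineer would, in place of code of your own. Each camera call takes 0.05 s, during which the arm holds its last target. There are 200 camera calls.

## Task

Set the rework fixture to the clamped laptop casting: slide each of the three stops up by its black post until its spring nose bears gently on the brass button in front of it, the orange ring about half sunk in, never driven hard. Set both blue stops on the long edge first, then the yellow one on the short edge, and leave everything set, let go and nothing else moved.

Things in the scene. Friction and masses are not known exactly. Their poses are not given: they have to be found in the camera images.
- fixture: aluminium base plate, 12 mm thick, 340 x 430 mm, bolted to the table; carries casting, rails and stops. Origin at table height, inside the plate; its +x points away from the robot and +y to the robot's left, but the whole is turned by up to 0.25 rad either way
- casting: open cast laptop base, 190 (its x) x 270 (its y) x 22 mm, clamped down on the plate, its top 32 mm above the plate; origin: centre of its underside. Three brass screw-in buttons, 16 mm across, stand out of its edges, two on the long edge facing the robot, one on the short right-hand edge. Casting and buttons do not give way
- stop1: sliding stop (blue, on the long edge, left): block 50 long x 32 wide, 8 to 34 mm above the origin, on a rail, with a black upright push post on it. Origin: under the post's centre, at the plate's top face. It slides level, straight towards its button, along its own +x (60 mm of travel, started 0 to 30 mm along), and stays where it is left
- stop2: sliding stop (blue, on the long edge, right): block 50 long x 32 wide, 8 to 34 mm above the origin, on a rail, with a black upright push post on it. Origin: under the post's centre, at the plate's top face. It slides level, straight towards its button, along its own +x (60 mm of travel, started 0 to 30 mm along), and stays where it is left
- stop3: sliding stop (yellow, on the short right-hand edge): block 50 long x 32 wide, 8 to 34 mm above the origin, on a rail, with a black upright push post on it. Origin: under the post's centre, at the plate's top face. It slides level, straight towards its button, along its own +x (60 mm of travel, started 0 to 30 mm along), and stays where it is left
- post1 (a point): centre of the top of stop1's black push post, 75 mm above the stop's origin; the post is 24 wide x 14 mm deep along the slide, and rises 41 mm above the block. Sliding takes a steady 7 to 11 N, differing from stop to stop; once the nose springs in, the push grows above that by the spring's force
- post2 (a point): centre of the top of stop2's black push post, 75 mm above the stop's origin; the post is 24 wide x 14 mm deep along the slide, and rises 41 mm above the block. Sliding takes a steady 7 to 11 N, differing from stop to stop; once the nose springs in, the push grows above that by the spring's force
- post3 (a point): centre of the top of stop3's black push post, 75 mm above the stop's origin; the post is 24 wide x 14 mm deep along the slide, and rises 41 mm above the block. Sliding takes a steady 7 to 11 N, differing from stop to stop; once the nose springs in, the push grows above that by the spring's force
- tip1 (a point): tip of stop1's steel ball nose when not pressed in (moves with the block, not with the spring), 55 mm ahead of the stop's origin, 21 mm above it. Spring: 1.5 N per mm, 5 mm of travel, then solid. An orange ring 5 mm wide behind the ball sinks into the block as the nose goes in: half sunk (2 to 3 mm, 3 to 4.5 N) is right
- tip2 (a point): tip of stop2's steel ball nose when not pressed in (moves with the block, not with the spring), 55 mm ahead of the stop's origin, 21 mm above it. Spring: 1.5 N per mm, 5 mm of travel, then solid. An orange ring 5 mm wide behind the ball sinks into the block as the nose goes in: half sunk (2 to 3 mm, 3 to 4.5 N) is right
- tip3 (a point): tip of stop3's steel ball nose when not pressed in (moves with the block, not with the spring), 55 mm ahead of the stop's origin, 21 mm above it. Spring: 1.5 N per mm, 5 mm of travel, then solid. An orange ring 5 mm wide behind the ball sinks into the block as the nose goes in: half sunk (2 to 3 mm, 3 to 4.5 N) is right
- edge1 (a point): point on the casting's edge where the button for stop1 comes out, on the button's axis. The button's flat face stands 3 to 13 mm out from here towards the stop: a different, unmeasured amount for each button, to be found by feel
- edge2 (a point): point on the casting's edge where the button for stop2 comes out, on the button's axis. The button's flat face stands 3 to 13 mm out from here towards the stop: a different, unmeasured amount for each button, to be found by feel
- edge3 (a point): point on the casting's edge where the button for stop3 comes out, on the button's axis. The button's flat face stands 3 to 13 mm out from here towards the stop: a different, unmeasured amount for each button, to be found by feel
- tin: round steel screw tin, 56 mm across, 22 high, standing on the base plate's far right corner; bystander
- driver: teal and black cordless driver lying on its side, about 220 mm long; bystander
- screwdriver: red-handled screwdriver lying on the table; bystander
- drive: flat steel hard drive, 100 x 70 x 10 mm; bystander
- battery: flat black battery pack, 200 x 60 x 18 mm; bystander
- heatsink: finned heat sink on a copper foot, 70 x 50 x 23 mm; bystander
- pot: white plastic pot, 44 mm across, 45 high; bystander

How it is judged:
By the outcome, as a careful person would: the job done as asked, in the order asked, and still so for the second after the job is handed in, with the robot touching nothing.
It also fails if it takes over 69 s, if anything falls off the work surface, if the arm or the gripper's body presses on something with over 40 N, if the wrist force passes 120 N, or if a joint passes its speed limit or range.

## Working session

There is one attempt and no reset: what is moved stays moved. The work goes in short steps, Python scripts to look and compute and a shell command to move; the robot and the scene stay as the last step left them, time stands still between calls to the robot, and variables do not carry over. Pictures are saved under pics/ and viewed, at most 10 in all, crops included, and the job is handed in when it is done.

```bash
mkdir -p pics; python3 - <<'E'
from cell import manip
import cv2
print(manip.read_state(), manip.tip_reach)
for n in("top","side"):
    print(n,manip.camera_params(n))
    cv2.imwrite(f"pics/{n}0.png",manip.camera(n)[:,:,::-1])
E
```

```text
{'clock': 0.0, 'joints': array([ 1.10739110e+00,  3.00472779e-01,  1.52159497e+00, -7.88874376e-06,
        1.32066790e+00, -6.66130684e-02]), 'qd': array([ 0.00094951, -0.00171856, -0.0016277 ,  0.00155471,  0.00116517,
       -0.00131947]), 'effort': array([-1.33358819e-03, -5.31824470e+01, -3.52719426e+01,  7.06800004e-02,
        2.45752058e-02, -8.07385049e-05]), 'eef_pos': array([212.45554524, 507.04409134, 218.87951823]), 'eef_rot': array([-3.14045168e+00, -6.84580806e-05,  2.74480242e+00]), 'wrist_force': array([-0.4709536 ,  0.26761975, -0.36170911]), 'moment': array([-0.07530718,  0.0370497 ,  0.04284309]), 'finger_force': 0.0, 'finger_gap': 93.58656719219807} 14.0
top {'fovy': 49.586929628105366, 'cx': 321.7095087358036, 'cy': 199.06559127968842, 'k1': -0.08847210534357745, 'origin': array([ 397.88814228,   -4.23764929, 1313.09427158]), 'attitude': array([-3.01850702e+00,  2.61105200e-04, -1.54249419e+00])}
side {'fovy': 42.83874530857814, 'cx': 320.2492159820784, 'cy': 200.68579520769387, 'k1': -0.1601359407167006, 'origin': array([  344.30091035, -1443.58339057,   976.78420188]), 'attitude': array([-2.11489372,  0.01946985, -0.1626753 ])}
```

View pics/top0.png

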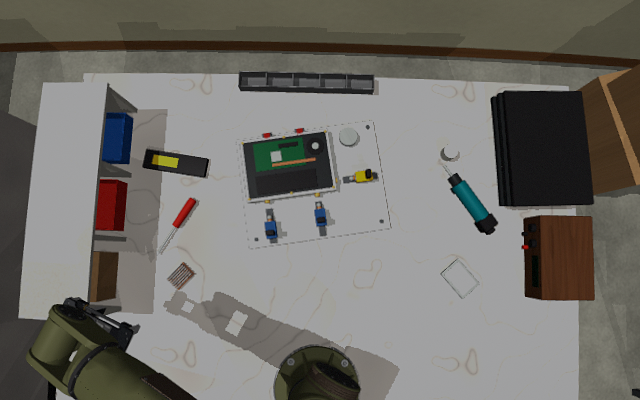

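View pics/side0.png

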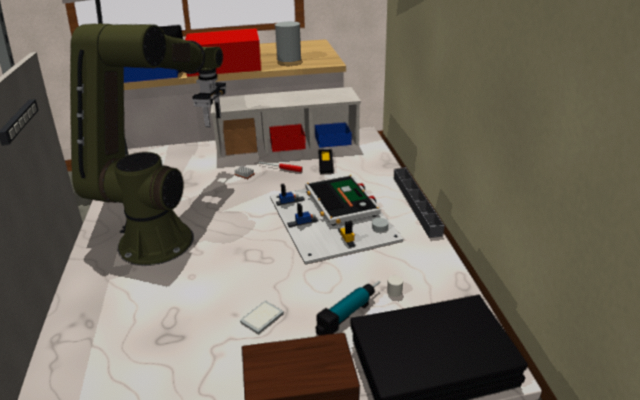

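Top view: fixture is centred around (315,185) and turned slightly; blue stops are at (271,225) and (320,215), the yellow one at (363,176). The side view shows all three posts. Next I'll crop and measure.

```bash
cat > h.py <<'E'
import numpy as np, cv2
from cell import manip
from scipy.spatial.transform import Rotation as R
def cam(n):
    p=manip.camera_params(n); f=200/np.tan(np.radians(p["fovy"]/2))
    K=np.array([[f,0,p["cx"]],[0,f,p["cy"]],[0,0,1.]]); return K,np.array([p["k1"],0,0,0,0.]),np.array(p["origin"]),R.from_euler("xyz",p["attitude"]).as_matrix()
def ray(n,uv):
    K,d,o,A=cam(n); q=cv2.undistortPoints(np.array([[uv]],float),K,d)[0,0]
    return o,A@np.r_[q,1]
def onz(n,uv,z):
    o,r=ray(n,uv); return o+r*(z-o[2])/r[2]
def proj(n,P):
    K,d,o,A=cam(n); return cv2.projectPoints((np.atleast_2d(P)-o)@A,np.zeros(3),np.zeros(3),K,d)[0][:,0]
E
python3 - <<'E'
from h import *
for n,x,y,w,h,s in(("top",235,115,160,140,5),("side",260,165,150,100,5)):
    im=manip.camera(n)[:,:,::-1]; np.save(f"{n}.npy",im)
    cv2.imwrite(f"pics/{n}1.png",cv2.resize(im[y:y+h,x:x+w],None,fx=s,fy=s,interpolation=cv2.INTER_CUBIC)[:600])
    hsv=cv2.cvtColor(np.ascontiguousarray(im),cv2.COLOR_BGR2HSV)
    for c,lo,hi in(("blue",(105,120,40),(125,255,255)),("yel",(22,150,80),(34,255,255)),("oran",(8,120,60),(20,255,255))):
        m=cv2.inRange(hsv,lo,hi); k,_,st,ce=cv2.connectedComponentsWithStats(m)
        for i in range(1,k):
            if st[i,4]>5 and x<ce[i][0]<x+w and y<ce[i][1]<y+h: print(n,c,st[i],ce[i].round(1),onz(n,ce[i],46).round(0))
E
```

```text
top blue [315 208  12  18 128] [320.3 216.2] [504.   3.  46.]
top blue [265 221  12  18 134] [270.9 228.7] [463. 147.  46.]
top yel [355 171  18  11 119] [361.6 176.6] [ 625. -116.   46.]
top oran [272 157  44  10 148] [293.8 161.6] [665.  87.  46.]
top oran [353 176   2   4   6] [353.7 177.2] [623. -92.  46.]
top oran [268 200   2   3   6] [268.5 201. ] [544. 157.  46.]
top oran [317 206   5   2   6] [319.2 206.8] [531.   7.  46.]
top oran [268 219   4   2   7] [269.3 219.4] [490. 153.  46.]
side blue [279 193  16  11 113] [286.5 197.8] [460. 121.  46.]
side blue [296 212  16  12 133] [303.  218.1] [501. -22.  46.]
side yel [341 228   5   7  21] [343.  230.8] [ 617. -121.   46.]
side oran [338 188  15  19  74] [344.9 197.4] [666.  83.  46.]
side oran [307 191   3   4   9] [308.3 192.4] [543. 143.  46.]
side oran [320 211   4   5  14] [321.9 212.9] [568.  -2.  46.]
side oran [336 219   4   4  15] [337.6 220.6] [611. -59.  46.]
side oran [340 232   9  11  14] [343.8 238. ] [ 612. -160.   46.]
side oran [350 234   5   8  10] [352.5 238.1] [ 638. -166.   46.]
```

View pics/top1.png

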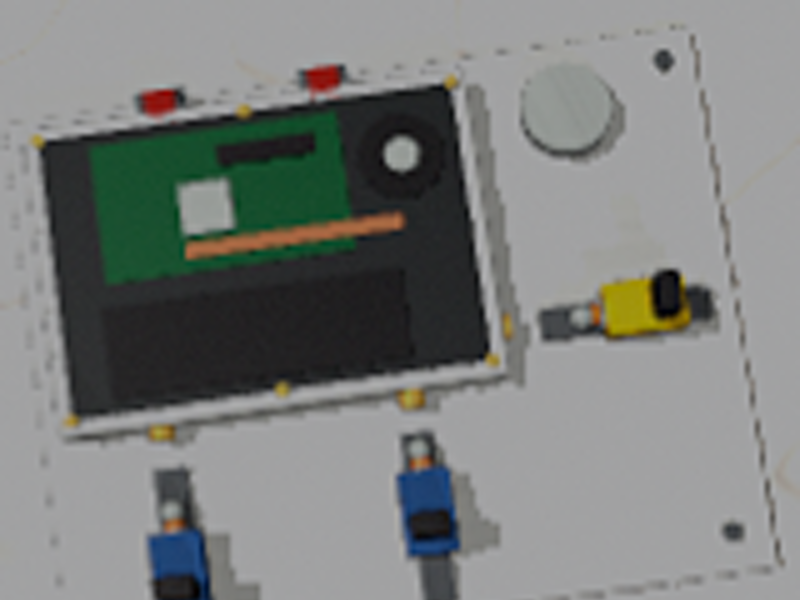

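View pics/side1.png

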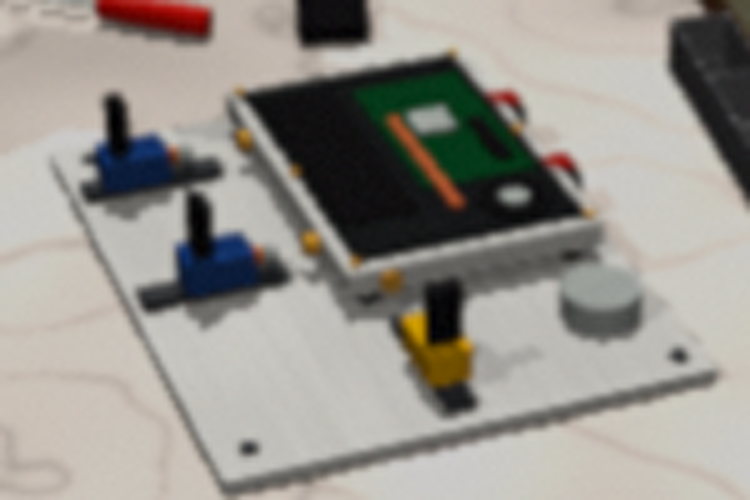

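Crops: the top crop shows post tops near full-image (270.6,232), (321.4,219.6) and (368.4,172), and buttons at (267.4,201.4), (317.2,194.6) and (336.6,180). The casting's corner screws are at (249.4,199), (333.4,187), (325,131.5) and (242.6,143.4). The side crop confirms the order and that nothing blocks the posts.

```bash
python3 - <<'E'
from h import *
c=[onz("top",p,44) for p in((249.4,199),(333.4,187),(325,131.5),(242.6,143.4))]
for i in range(4):
    d=c[(i+1)%4]-c[i]; print("edge len",np.hypot(*d[:2]).round(1),"ang",np.degrees(np.arctan2(d[1],d[0])).round(2))
# black post blobs
for n,seeds in(("top",((270.6,232),(321.4,219.6),(368.4,172))),("side",((283,189.5),(299.5,209.5),(348,226)))):
    g=np.load(f"{n}.npy").max(2); 
    for s in seeds:
        x,y=map(round,s); w=g[y-9:y+10,x-9:x+10]; m=((w<45)*255).astype(np.uint8)
        k,l,st,ce=cv2.connectedComponentsWithStats(m,connectivity=4)
        i=1+np.argmin(np.hypot(*(ce[1:]-9).T)); uv=ce[i]+[x-9,y-9]
        print(n,st[i],uv.round(1),"z75",onz(n,uv,75).round(1))
import itertools
st=manip.read_state();print(R.from_euler("xyz",st["eef_rot"]).as_matrix().round(3))
for b,z in (((267.4,201.4),33),((317.2,194.6),33),((336.6,180),33)): print("button",onz("top",b,z).round(1))
E
```

```text
edge len 251.3 ang -80.18
edge len 171.2 ang 9.92
edge len 251.1 ang 99.95
edge len 170.7 ang -170.16
top [ 4  7  9  6 39] [270.2 232.3] z75 [451.  144.8  75. ]
top [ 5  6  8  6 36] [320.7 219.6] z75 [491.7   1.7  75. ]
top [ 7  6  5 10 43] [368.  173.4] z75 [ 629.9 -131.9   75. ]
side [ 8  4  4 12 35] [283.1 190.8] z75 [450.1 122.7  75. ]
side [ 7  3  5 13 47] [299.5 210.3] z75 [490.8 -17.1  75. ]
side [ 6  4  7 13 74] [348.2 226.7] z75 [ 629.2 -143.    75. ]
[[-0.922  0.386 -0.   ]
 [ 0.386  0.922 -0.001]
 [ 0.    -0.001 -1.   ]]
button [544.6 162.2  33. ]
button [569.2  14.4  33. ]
button [615.  -42.4  33. ]
```

```bash
python3 -m creep '[[-0.1,[-36,-24.2,5],11.5],[-0.1,[-36,-24.2,5],11.5],[-0.1,[-36,-24.2,5],11.5],[-0.1,[-36,-24.2,5],11.5],[-0.1,[-36,-24.2,5],11.5],[-0.1,[-36,-24.2,5],11.5],[-0.1,[-36,-24.2,5],11.5],[-0.1,[-36,-24.2,5],11.5],[-0.1,[-36,-24.2,5],11.5],[-0.1,[-36,-24.2,5],11.5],[-0.1,[-36,-24.2,5],11.5],[-0.1,[-36,-24.2,5],11.5]]' 35
python3 - <<'E'
from h import *
s=manip.read_state();print(s)
E
```

```text
clock: 1.4
eef_pos: [450.7, 145.6, 169.5]
eef_rot: [-3.142, -0.0, 1.742]
wrist_force: [-0.1, -0.5, 1.2]
finger_gap: 42.4
finger_force: 0.0
{'clock': 1.4, 'joints': array([2.35140581e-01, 1.80540496e-01, 1.79127615e+00, 1.25147369e-04,
       1.16977366e+00, 6.38817687e-02]), 'qd': array([ 0.01233935, -0.00327146,  0.00021464, -0.00110203, -0.00094608,
       -0.00164867]), 'effort': array([-1.10074461e+00, -4.34736657e+01, -3.30384421e+01,  4.54995967e-02,
        4.67080594e-03, -8.42361711e-03]), 'eef_pos': array([450.6734681 , 145.63498054, 169.53009782]), 'eef_rot': array([-3.14158764e+00, -1.15133447e-04,  1.74200629e+00]), 'wrist_force': array([-0.05368862, -0.53496715,  1.19994726]), 'moment': array([-0.07736414,  0.04181068,  0.03456446]), 'finger_force': 0.0, 'finger_gap': 42.42127533327533}
```

```bash
python3 -m creep '[[-0.1,[0,0,5],0],[-0.1,[0,0,8],0],[-0.1,[0,0,9.5],0],[-0.1,[0,0,9.8],0],[-0.1,[0,0,9.8],0],[-0.1,[0,0,9.8],0]]'
python3 - <<'E'
from h import *
im=np.hstack([cv2.resize(manip.camera(n)[y:y+60,x:x+80,::-1],None,fx=5,fy=5,interpolation=cv2.INTER_CUBIC) for n,x,y in(("top",235,190),("side",250,165))])
cv2.imwrite("pics/a.png",im)
E
```

```text
clock: 2.0
eef_pos: [451.5, 145.5, 72.6]
eef_rot: [3.14, -0.0, 1.742]
wrist_force: [0.8, 0.1, 0.1]
finger_gap: 42.6
finger_force: 0.0
```

View pics/a.png

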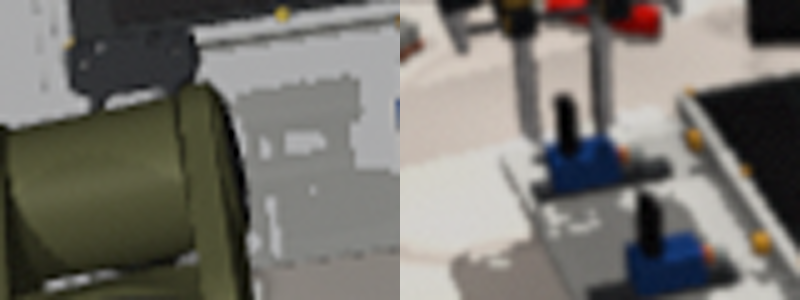

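Side crop: the fingers straddle the post along the slide, tips at about (356,192) and (370,191) with the post at (363,190) between them. I'll check the lateral offset numerically.

```bash
python3 - <<'E'
from h import *
for a,b in(((270.2,232.3),(283.1,190.8)),((320.7,219.6),(299.5,210.3)),((368,173.4),(348.2,226.7))):
    o,r=ray("top",a);p,q=ray("side",b)
    t=np.linalg.lstsq(np.c_[r,-q],p-o,rcond=None)[0]; print((o+t[0]*r).round(1),(p+t[1]*q).round(1), [onz("side",b,66.5).round(1),onz("top",a,82).round(1)])
y=np.array([.985,.17,0]);c=np.array([451.5,145.5,58])
print(proj("side",[c+y*(21+6),c-y*(21+6),[451,144.5,87],[451,144.5,46]]).round(1))
E
```

```text
[451.7 146.6  61.2] [451.7 146.6  61.2] [array([451.1, 137.4,  66.5]), array([450.8, 144.1,  82. ])]
[492.5   1.7  63.1] [492.7   1.7  63.1] [array([492.2,  -3.7,  66.5]), array([491.1,   1.6,  82. ])]
[ 631.2 -132.7   67.9] [ 631.4 -132.7   68. ] [array([ 631.9, -130.5,   66.5]), array([ 628.6, -131.2,   82. ])]
[[290.3 190.4]
 [275.9 193.1]
 [282.5 184.9]
 [283.2 194.8]]
```

```bash
python3 -m creep '[[-1,[0,0,0],0],[-1,[0,0,0],0],[-1,[0,0,0],0],[-1,[0,0,0],0],[-1,[0,0,0],0],[-1,[0,0,0],0]]' 35; cat > s.py <<'E'
from h import *
import sys
a=np.radians(float(sys.argv[1])); d=np.array([np.cos(a),np.sin(a),0])
s=manip.read_state(); print("t %.2f along %.2f push %.2f gap %.1f ff %.1f"%(s["clock"],s["eef_pos"]@d,-s["wrist_force"]@d,s["finger_gap"],s["finger_force"]),s["wrist_force"].round(1))
E
python3 s.py 9.9
```

```text
clock: 2.7
eef_pos: [451.4, 145.0, 71.6]
eef_rot: [3.141, 0.0, 1.741]
wrist_force: [3.4, 1.2, -1.8]
finger_gap: 13.7
finger_force: 35.0
t 2.70 along 469.57 push -3.50 gap 13.7 ff 35.0 [ 3.4  1.2 -1.8]
```

```bash
python3 -m creep '[[-1,[0,0.3,0],0],[-1,[0,0.6,0],0],[-1,[0,0.9,0],0],[-1,[0,1.2,0],0],[-1,[0,1.5,0],0],[-1,[0,1.7,0],0],[-1,[0,1.8,0],0],[-1,[0,1.9,0],0],[-1,[0,2.0,0],0]]'; python3 s.py 9.9
python3 -m creep '[[-1,[0,0.05,0],0],[-1,[0,0.1,0],0],[-1,[0,0.15,0],0],[-1,[0,0.2,0],0]]'; python3 s.py 9.9
python3 -m creep '[[-1,[0,0.05,0],0],[-1,[0,0.1,0],0],[-1,[0,0.15,0],0],[-1,[0,0.2,0],0]]'; python3 s.py 9.9
```

```text
clock: 3.6
eef_pos: [469.9, 148.2, 71.5]
eef_rot: [-3.139, 0.0, 1.741]
wrist_force: [-8.1, -2.3, 9.0]
finger_gap: 13.8
finger_force: 35.0
t 3.60 along 488.34 push 8.39 gap 13.8 ff 35.0 [-8.1 -2.3  9. ]
clock: 4.0
eef_pos: [471.8, 148.5, 71.5]
eef_rot: [-3.139, 0.0, 1.741]
wrist_force: [-8.5, -1.8, 8.6]
finger_gap: 13.8
finger_force: 35.0
t 4.00 along 490.31 push 8.70 gap 13.8 ff 35.0 [-8.5 -1.8  8.6]
clock: 4.4
eef_pos: [473.8, 148.9, 71.5]
eef_rot: [-3.139, 0.0, 1.741]
wrist_force: [-7.7, -1.4, 8.8]
finger_gap: 14.0
finger_force: 35.0
t 4.40 along 492.32 push 7.84 gap 14.0 ff 35.0 [-7.7 -1.4  8.8]
```

```bash
for i in 1; do :; done
python3 -m creep '[[-1,[0,0.1,0],0],[-1,[0,0.2,0],0],[-1,[0,0.3,0],0],[-1,[0,0.4,0],0],[-1,[0,0.5,0],0],[-1,[0,0.6,0],0]]' >/dev/null; python3 s.py 9.9
python3 -m creep '[[-1,[0,0.05,0],0],[-1,[0,0.1,0],0]]'>/dev/null; python3 s.py 9.9
python3 -m creep '[[-1,[0,0.05,0],0],[-1,[0,0.1,0],0]]'>/dev/null; python3 s.py 9.9
python3 -m creep '[[-1,[0,0.05,0],0],[-1,[0,0.1,0],0]]'>/dev/null; python3 s.py 9.9
python3 -m creep '[[-1,[0,0.05,0],0],[-1,[0,0.1,0],0]]'>/dev/null; python3 s.py 9.9
```

```text
t 5.00 along 498.33 push 8.60 gap 13.5 ff 35.0 [-8.5 -1.2  9.8]
t 5.20 along 499.35 push 9.46 gap 13.9 ff 35.0 [-9.3 -1.7  9.1]
t 5.40 along 500.31 push 9.16 gap 13.7 ff 35.0 [-8.9 -2.4  9. ]
t 5.60 along 501.33 push 8.61 gap 13.8 ff 35.0 [-8.6 -0.8  8.4]
t 5.80 along 502.35 push 8.41 gap 13.9 ff 35.0 [-8.4 -1.   8.6]
```

```bash
python3 -m creep '[[-1,[0,0.05,0],0],[-1,[0,0.1,0],0]]'>/dev/null; python3 s.py 9.9
python3 -m creep '[[-1,[0,0.05,0],0],[-1,[0,0.1,0],0]]'>/dev/null; python3 s.py 9.9
python3 -m creep '[[-1,[0,0.05,0],0],[-1,[0,0.1,0],0]]'>/dev/null; python3 s.py 9.9
```

```text
t 6.00 along 503.32 push 9.19 gap 13.7 ff 35.0 [-9.3 -0.1  8.8]
t 6.20 along 504.32 push 8.75 gap 13.8 ff 35.0 [-8.6 -1.5  8.1]
t 6.40 along 505.31 push 8.29 gap 13.6 ff 35.0 [-8.2 -1.5  9. ]
```

```bash
python3 -m creep '[[-1,[0,0.05,0],0],[-1,[0,0.1,0],0]]'>/dev/null; python3 s.py 9.9
python3 -m creep '[[-1,[0,0.05,0],0],[-1,[0,0.1,0],0]]'>/dev/null; python3 s.py 9.9
python3 -m creep '[[-1,[0,0.05,0],0],[-1,[0,0.1,0],0]]'>/dev/null; python3 s.py 9.9
```

```text
t 6.60 along 506.30 push 9.64 gap 13.7 ff 35.0 [-9.5 -1.5 10. ]
t 6.80 along 507.19 push 9.89 gap 13.9 ff 35.0 [-9.8 -1.2 10.4]
t 7.00 along 508.09 push 11.01 gap 13.8 ff 35.0 [-10.8  -2.2  10.6]
```

```bash
python3 -m creep '[[-1,[0,0.03,0],0]]'>/dev/null; python3 s.py 9.9
python3 -m creep '[[-1,[0,0.03,0],0]]'>/dev/null; python3 s.py 9.9
python3 -m creep '[[-1,[0,0,0],0]]'>/dev/null; python3 s.py 9.9
python3 -m creep '[[-1,[0,0,0],0]]'>/dev/null; python3 s.py 9.9
python3 -m creep '[[-1,[0,0,0],0]]'>/dev/null; python3 s.py 9.9
python3 -m creep '[[-1,[0,0,0],0]]'>/dev/null; python3 s.py 9.9
```

```text
t 7.10 along 508.33 push 10.99 gap 14.1 ff 35.0 [-10.8  -2.3  10.5]
t 7.20 along 508.58 push 12.51 gap 13.8 ff 35.0 [-12.3  -2.   10.9]
t 7.30 along 508.59 push 11.21 gap 13.8 ff 35.0 [-11.1  -1.6  10.9]
t 7.40 along 508.66 push 11.52 gap 13.4 ff 35.0 [-11.4  -1.6  11.6]
t 7.50 along 508.61 push 11.03 gap 13.8 ff 35.0 [-10.9  -1.6  10.7]
t 7.60 along 508.63 push 11.94 gap 13.9 ff 35.0 [-12.   -0.7  10.8]
```

```bash
python3 -m creep '[[-1,[0,0.03,0],0],[-1,[0,0.06,0],0]]'>/dev/null; python3 s.py 9.9
python3 -m creep '[[-1,[0,0,0],0]]'>/dev/null; python3 s.py 9.9
python3 -m creep '[[-1,[0,0,0],0]]'>/dev/null; python3 s.py 9.9
python3 -m creep '[[-1,[0,0,0],0]]'>/dev/null; python3 s.py 9.9
python3 -m creep '[[-1,[0,0,0],0]]'>/dev/null; python3 s.py 9.9
python3 - <<'E'
from h import *
im=manip.camera("side")[:,:,::-1]
cv2.imwrite("pics/b.png",cv2.resize(im[175:215,270:330],None,fx=12,fy=12,interpolation=cv2.INTER_CUBIC))
E
```

```text
t 7.80 along 509.13 push 12.59 gap 13.6 ff 35.0 [-12.2  -3.   10.9]
t 7.90 along 509.14 push 12.62 gap 14.0 ff 35.0 [-12.4  -2.4  11. ]
t 8.00 along 509.12 push 12.17 gap 14.0 ff 35.0 [-11.9  -2.4  10.8]
t 8.10 along 509.14 push 11.88 gap 13.8 ff 35.0 [-11.8  -1.3  11.5]
t 8.20 along 509.12 push 11.08 gap 13.3 ff 35.0 [-11.   -1.2  11.6]
```

View pics/b.png

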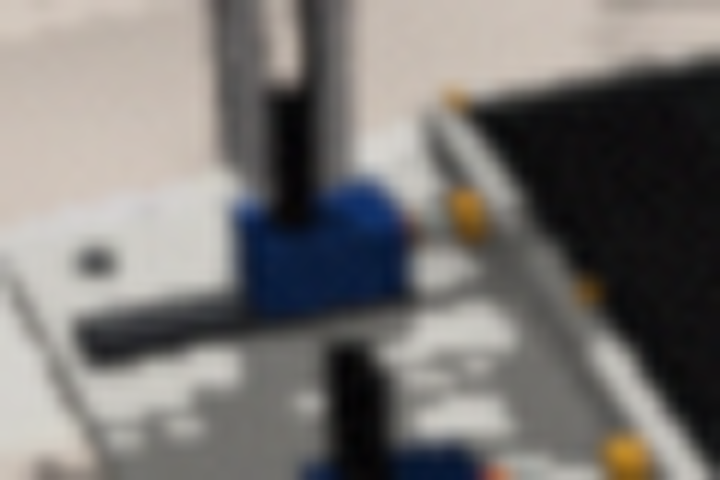

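Stop 1 is pressed in about 2.4 mm (push 12.1 N against a sliding baseline of 8.7 N). The crop shows the ring partly sunk at (405,228), with the ball on the button at (465,215). Now I'll unload and release.

```bash
python3 -m creep '[[-1,[0,-0.04,0],0],[-1,[0,-0.08,0],0],[-1,[0,-0.08,0],0]]'>/dev/null; python3 s.py 9.9
python3 -m creep '[[-0.3,[0,-0.08,0],0],[-0.1,[0,-0.08,0],0],[-0.1,[0,-0.08,0],0],[-0.1,[0,-0.08,0],0]]'; python3 s.py 9.9
```

```text
t 8.55 along 509.06 push 5.86 gap 13.7 ff 35.0 [-5.8 -0.9  5.4]
clock: 8.95
eef_pos: [490.1, 151.6, 71.4]
eef_rot: [-3.142, 0.0, 1.741]
wrist_force: [0.2, 0.2, -0.1]
finger_gap: 40.4
finger_force: 0.0
t 8.95 along 508.88 push -0.19 gap 40.4 ff 0.0 [ 0.2  0.2 -0.1]
```

```bash
python3 -m creep '[[-0.1,[0,0,-3],0],[-0.1,[0,0,-6],0],[-0.1,[-3,-0.5,-6],0],[-0.1,[-7,-1.2,-6],0],[-0.1,[-11,-1.8,-6],0],[-0.1,[-14,-2.2,-6],0],[-0.1,[-14.8,-2.3,-6],0],[-0.1,[-14.8,-2.3,-6],0],[-0.1,[-14.8,-2.3,-3],0],[-0.1,[-14.8,-2.3,-1],0],[-0.1,[-14.8,-2.3,0],0],[-0.1,[-14.8,-2.3,0],0]]'; python3 s.py 9.9
python3 - <<'E'
from h import *
im=manip.camera("side")[:,:,::-1]
cv2.imwrite("pics/c.png",cv2.resize(im[175:235,270:350],None,fx=8,fy=8,interpolation=cv2.INTER_CUBIC))
E
```

```text
clock: 10.15
eef_pos: [492.0, 2.8, 70.5]
eef_rot: [-3.14, -0.001, 1.742]
wrist_force: [0.4, 0.6, -0.0]
finger_gap: 42.6
finger_force: 0.0
t 10.15 along 485.20 push -0.55 gap 42.6 ff 0.0 [ 0.4  0.6 -0. ]
```

View pics/c.png

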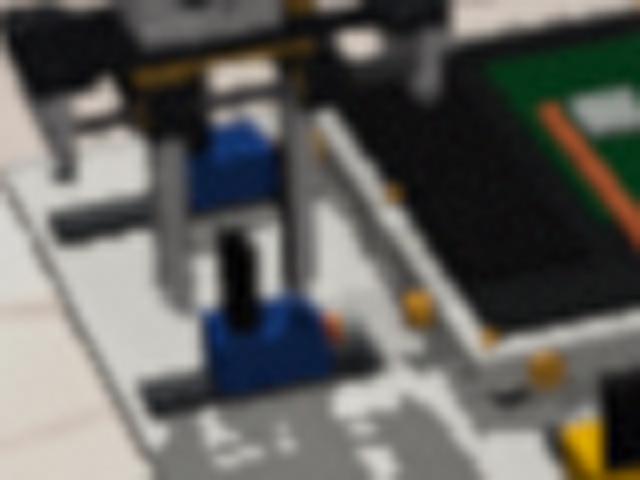

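The fingers straddle post 2 at (238,280) in the crop; stop 1 is undisturbed.

```bash
python3 -m creep '[[-1,[0,0,0],0],[-1,[0,0,0],0],[-1,[0,0,0],0],[-1,[0,0,0],0],[-1,[0,0,0],0]]' >/dev/null; python3 s.py 9.9
python3 -m creep '[[-1,[0,0.1,0],0],[-1,[0,0.2,0],0],[-1,[0,0.3,0],0],[-1,[0,0.4,0],0],[-1,[0,0.5,0],0],[-1,[0,0.6,0],0],[-1,[0,0.65,0],0]]'>/dev/null; python3 s.py 9.9
python3 -m creep '[[-1,[0,0.05,0],0],[-1,[0,0.1,0],0]]'>/dev/null; python3 s.py 9.9
python3 -m creep '[[-1,[0,0.05,0],0],[-1,[0,0.1,0],0]]'>/dev/null; python3 s.py 9.9
python3 -m creep '[[-1,[0,0.05,0],0],[-1,[0,0.1,0],0]]'>/dev/null; python3 s.py 9.9
```

```text
t 10.70 along 485.80 push -0.64 gap 13.9 ff 35.0 [0.5 1.1 2.7]
t 11.40 along 491.26 push 9.38 gap 14.0 ff 35.0 [-9.3 -1.6 12.4]
t 11.60 along 492.23 push 10.65 gap 13.7 ff 35.0 [-10.5  -1.8  11.3]
t 11.80 along 493.20 push 10.36 gap 13.8 ff 35.0 [-10.4  -0.6  11.9]
t 12.00 along 494.21 push 9.68 gap 13.6 ff 35.0 [-9.5 -1.7 11.5]
```

```bash
python3 -m creep '[[-1,[0,0.05,0],0],[-1,[0,0.1,0],0]]'>/dev/null; python3 s.py 9.9
python3 -m creep '[[-1,[0,0.05,0],0],[-1,[0,0.1,0],0]]'>/dev/null; python3 s.py 9.9
python3 -m creep '[[-1,[0,0.05,0],0],[-1,[0,0.1,0],0]]'>/dev/null; python3 s.py 9.9
python3 -m creep '[[-1,[0,0.05,0],0],[-1,[0,0.1,0],0]]'>/dev/null; python3 s.py 9.9
```

```text
t 12.20 along 495.22 push 9.50 gap 13.8 ff 35.0 [-9.3 -1.7 12. ]
t 12.40 along 496.23 push 8.88 gap 14.0 ff 35.0 [-8.8 -1.3 11.5]
t 12.60 along 497.24 push 9.41 gap 13.8 ff 35.0 [-9.4 -0.9 11.4]
t 12.80 along 498.20 push 9.77 gap 13.4 ff 35.0 [-9.6 -1.6 12.5]
```

```bash
python3 -m creep '[[-1,[0,0.05,0],0],[-1,[0,0.1,0],0]]'>/dev/null; python3 s.py 9.9
python3 -m creep '[[-1,[0,0.05,0],0],[-1,[0,0.1,0],0]]'>/dev/null; python3 s.py 9.9
python3 -m creep '[[-1,[0,0.05,0],0],[-1,[0,0.1,0],0]]'>/dev/null; python3 s.py 9.9
```

```text
t 13.00 along 499.21 push 10.24 gap 14.3 ff 35.0 [-10.2  -1.1  11.2]
t 13.20 along 500.22 push 10.23 gap 13.8 ff 35.0 [-10.1  -1.3  11.1]
t 13.40 along 501.21 push 10.26 gap 13.6 ff 35.0 [-10.4  -0.2  11.7]
```

```bash
python3 -m creep '[[-1,[0,0.05,0],0],[-1,[0,0.1,0],0]]'>/dev/null; python3 s.py 9.9
python3 -m creep '[[-1,[0,0.05,0],0],[-1,[0,0.1,0],0]]'>/dev/null; python3 s.py 9.9
python3 -m creep '[[-1,[0,0.05,0],0],[-1,[0,0.1,0],0]]'>/dev/null; python3 s.py 9.9
```

```text
t 13.60 along 502.22 push 10.19 gap 13.6 ff 35.0 [-10.2  -0.5  11.1]
t 13.80 along 503.23 push 9.25 gap 13.6 ff 35.0 [-9.2 -1.  11.2]
t 14.00 along 504.23 push 9.71 gap 13.8 ff 35.0 [-9.6 -1.2 11.5]
```

```bash
python3 -m creep '[[-1,[0,0.05,0],0],[-1,[0,0.1,0],0]]'>/dev/null; python3 s.py 9.9
python3 -m creep '[[-1,[0,0.05,0],0],[-1,[0,0.1,0],0]]'>/dev/null; python3 s.py 9.9
python3 -m creep '[[-1,[0,0.05,0],0],[-1,[0,0.1,0],0]]'>/dev/null; python3 s.py 9.9
```

```text
t 14.20 along 505.11 push 12.15 gap 13.7 ff 35.0 [-11.9  -2.2  12. ]
t 14.40 along 506.00 push 12.07 gap 13.6 ff 35.0 [-12.   -1.3  13.5]
t 14.60 along 506.88 push 12.65 gap 14.0 ff 35.0 [-12.6  -1.4  13.4]
```

```bash
for k in 1; do
python3 -m creep '[[-1,[0,0.01,0],0]]'>/dev/null; python3 s.py 9.9
python3 -m creep '[[-1,[0,0.01,0],0]]'>/dev/null; python3 s.py 9.9
python3 -m creep '[[-1,[0,0,0],0]]'>/dev/null; python3 s.py 9.9
python3 -m creep '[[-1,[0,0,0],0]]'>/dev/null; python3 s.py 9.9
python3 -m creep '[[-1,[0,0,0],0]]'>/dev/null; python3 s.py 9.9
done
```

```text
t 14.70 along 506.94 push 13.82 gap 14.0 ff 35.0 [-13.9  -1.   13.9]
t 14.80 along 507.01 push 14.03 gap 13.7 ff 35.0 [-14.   -1.6  14.2]
t 14.90 along 507.02 push 14.65 gap 13.6 ff 35.0 [-14.5  -2.1  13.9]
t 15.00 along 507.00 push 12.90 gap 13.8 ff 35.0 [-12.8  -1.5  14.6]
t 15.10 along 507.02 push 14.04 gap 13.7 ff 35.0 [-13.9  -1.9  13.9]
```

Stop 2 is pressed in about 2.65 mm by both force and lag, which is within the band. Release it, then move to stop 3.

```bash
python3 -m creep '[[-1,[0,-0.04,0],0],[-1,[0,-0.1,0],0],[-1,[0,-0.1,0],0]]'>/dev/null; python3 s.py 9.9
python3 -m creep '[[-0.3,[0,0,0],0],[-0.1,[0,0,0],0],[-0.1,[0,0,0],0],[-0.1,[0,0,0],0]]'; python3 s.py 9.9
python3 -m creep '[[-0.1,[0,0,-3],0],[-0.1,[0,0,-6],0],[-0.1,[0,0,-10],0],[-0.1,[0,0,-10],0]]'; python3 s.py 9.9
```

```text
t 15.40 along 506.95 push 4.92 gap 14.0 ff 35.0 [-5.   0.3  8.1]
clock: 15.8
eef_pos: [513.9, 5.6, 71.3]
eef_rot: [-3.141, -0.0, 1.741]
wrist_force: [-0.8, -0.0, -0.2]
finger_gap: 40.8
finger_force: 0.0
t 15.80 along 507.20 push 0.75 gap 40.8 ff 0.0 [-0.8 -0.  -0.2]
clock: 16.2
eef_pos: [515.8, 5.5, 176.2]
eef_rot: [3.134, 0.002, 1.741]
wrist_force: [0.8, -0.4, -0.4]
finger_gap: 42.4
finger_force: 0.0
t 16.20 along 509.08 push -0.76 gap 42.4 ff 0.0 [ 0.8 -0.4 -0.4]
```

```bash
python3 -m creep '[[-0.1,[-4,2,0],1.5],[-0.1,[-8,4,0],3],[-0.1,[-11,6,0],4.5],[-0.1,[-14,8,0],6],[-0.1,[-15.6,9.2,0],7.5],[-0.1,[-15.6,9.2,0],9],[-0.1,[-15.6,9.2,0],10.5],[-0.1,[-15.6,9.2,0],12],[-0.1,[-15.6,9.2,0],13.5],[-0.1,[-15.6,9.2,0],15],[-0.1,[-15.6,9.2,0],16.5],[-0.1,[-15.6,9.2,0],18]]'>/dev/null
python3 -m creep '[[-0.1,[0,0,0],0],[-0.1,[0,0,0],0]]'; python3 s.py 99.9
python3 - <<'E'
from h import *
im=manip.camera("side")[:,:,::-1]
cv2.imwrite("pics/d.png",cv2.resize(im[165:255,270:390],None,fx=6,fy=6,interpolation=cv2.INTER_CUBIC))
E
```

```text
clock: 17.6
eef_pos: [630.9, -132.5, 170.8]
eef_rot: [-3.141, 0.001, 0.174]
wrist_force: [-0.4, 0.2, -0.0]
finger_gap: 42.3
finger_force: 0.0
t 17.60 along -239.03 push -0.26 gap 42.3 ff 0.0 [-0.4  0.2 -0. ]
```

View pics/d.png

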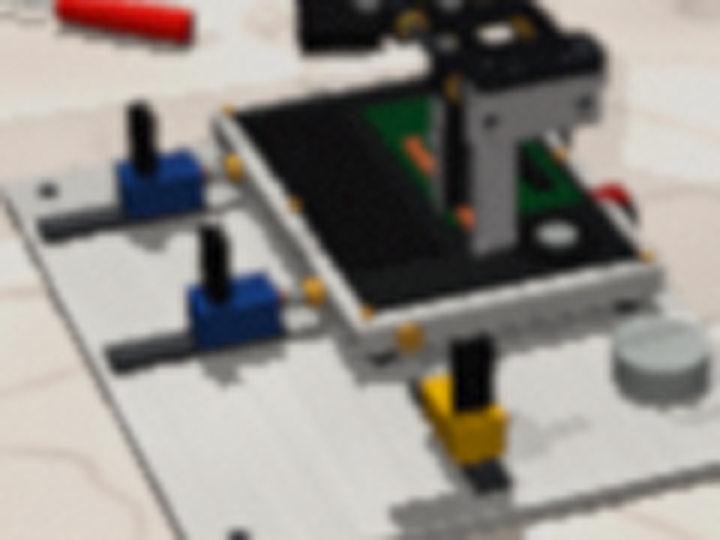

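Both blue stops are set, with rings partly sunk at (205,175) and (283,297) in the crop. The gripper is above post 3 and can go down.

```bash
python3 -m creep '[[-0.1,[0,0,4],0],[-0.1,[0,0,7],0],[-0.1,[0,0,9],0],[-0.1,[0,0,10],0],[-0.1,[0,0,10],0],[-0.1,[0,0,10],0]]'; python3 s.py 99.9
python3 -m creep '[[-1,[0,0,0],0],[-1,[0,0,0],0],[-1,[0,0,0],0],[-1,[0,0,0],0],[-1,[0,0,0],0]]' >/dev/null; python3 s.py 99.9
```

```text
clock: 18.25
eef_pos: [631.5, -132.7, 72.5]
eef_rot: [3.141, -0.001, 0.171]
wrist_force: [-0.2, -0.4, -0.3]
finger_gap: 42.4
finger_force: 0.0
t 18.25 along -239.31 push 0.34 gap 42.4 ff 0.0 [-0.2 -0.4 -0.3]
t 18.75 along -239.06 push -0.24 gap 13.6 ff 35.0 [-1.9 -0.1  2.3]
```

```bash
python3 -m creep '[[-1,[0,-0.2,0],0],[-1,[0,-0.4,0],0],[-1,[0,-0.6,0],0],[-1,[0,-0.8,0],0],[-1,[0,-1.0,0],0],[-1,[0,-1.2,0],0],[-1,[0,-1.4,0],0],[-1,[0,-1.6,0],0],[-1,[0,-1.7,0],0],[-1,[0,-1.75,0],0]]'>/dev/null; python3 s.py 99.9
python3 -m creep '[[-1,[0,-0.05,0],0],[-1,[0,-0.1,0],0]]'>/dev/null; python3 s.py 99.9
python3 -m creep '[[-1,[0,-0.05,0],0],[-1,[0,-0.1,0],0]]'>/dev/null; python3 s.py 99.9
python3 -m creep '[[-1,[0,-0.05,0],0],[-1,[0,-0.1,0],0]]'>/dev/null; python3 s.py 99.9
python3 -m creep '[[-1,[0,-0.05,0],0],[-1,[0,-0.1,0],0]]'>/dev/null; python3 s.py 99.9
```

```text
t 19.75 along -222.93 push 8.25 gap 13.3 ff 35.0 [ 1.6 -8.1  0.9]
t 19.95 along -222.01 push 9.16 gap 13.6 ff 35.0 [ 1.4 -9.   0.9]
t 20.15 along -221.02 push 9.36 gap 13.9 ff 35.0 [ 1.2 -9.3  0.8]
t 20.35 along -220.03 push 8.02 gap 14.0 ff 35.0 [ 1.1 -7.9  0.1]
t 20.55 along -219.01 push 9.16 gap 13.9 ff 35.0 [ 1.3 -9.1  0.5]
```

```bash
python3 -m creep '[[-1,[0,-0.05,0],0],[-1,[0,-0.1,0],0]]'>/dev/null; python3 s.py 99.9
python3 -m creep '[[-1,[0,-0.05,0],0],[-1,[0,-0.1,0],0]]'>/dev/null; python3 s.py 99.9
python3 -m creep '[[-1,[0,-0.05,0],0],[-1,[0,-0.1,0],0]]'>/dev/null; python3 s.py 99.9
```

```text
t 20.75 along -218.02 push 9.19 gap 14.0 ff 35.0 [ 1.2 -9.1 -0.1]
t 20.95 along -217.02 push 8.33 gap 14.2 ff 35.0 [ 1.1 -8.3 -0.2]
t 21.15 along -216.02 push 9.66 gap 13.6 ff 35.0 [ 1.9 -9.5 -0.1]
```

```bash
python3 -m creep '[[-1,[0,-0.05,0],0],[-1,[0,-0.1,0],0]]'>/dev/null; python3 s.py 99.9
python3 -m creep '[[-1,[0,-0.05,0],0],[-1,[0,-0.1,0],0]]'>/dev/null; python3 s.py 99.9
```

```text
t 21.35 along -214.99 push 8.75 gap 13.8 ff 35.0 [ 1.  -8.7  1.3]
t 21.55 along -214.02 push 9.54 gap 13.8 ff 35.0 [ 0.9 -9.5  1.5]
```

Baseline is about 8.9 N with no contact yet.

```bash
python3 -m creep '[[-1,[0,-0.05,0],0],[-1,[0,-0.1,0],0]]'>/dev/null; python3 s.py 99.9
python3 -m creep '[[-1,[0,-0.05,0],0],[-1,[0,-0.1,0],0]]'>/dev/null; python3 s.py 99.9
python3 -m creep '[[-1,[0,-0.05,0],0],[-1,[0,-0.1,0],0]]'>/dev/null; python3 s.py 99.9
```

```text
t 21.75 along -213.01 push 9.53 gap 13.6 ff 35.0 [ 1.2 -9.5  0.7]
t 21.95 along -212.00 push 9.85 gap 13.8 ff 35.0 [ 1.1 -9.8  0.8]
t 22.15 along -211.02 push 8.70 gap 13.6 ff 35.0 [ 0.5 -8.8  0.8]
```

```bash
python3 -m creep '[[-1,[0,-0.05,0],0],[-1,[0,-0.1,0],0]]'>/dev/null; python3 s.py 99.9
```

```text
t 22.35 along -210.03 push 10.04 gap 13.7 ff 35.0 [ 1.8 -9.9  0.9]
```

```bash
python3 -m creep '[[-1,[0,-0.05,0],0],[-1,[0,-0.1,0],0]]'>/dev/null; python3 s.py 99.9
python3 -m creep '[[-1,[0,-0.05,0],0],[-1,[0,-0.1,0],0]]'>/dev/null; python3 s.py 99.9
python3 -m creep '[[-1,[0,-0.05,0],0],[-1,[0,-0.1,0],0]]'>/dev/null; python3 s.py 99.9
```

```text
t 22.55 along -209.02 push 9.86 gap 13.9 ff 35.0 [ 1.3 -9.8  0.6]
t 22.75 along -208.04 push 9.83 gap 14.1 ff 35.0 [ 1.5 -9.7  0.2]
t 22.95 along -207.02 push 9.53 gap 13.7 ff 35.0 [ 1.2 -9.5  0.8]
```

```bash
python3 -m creep '[[-1,[0,-0.05,0],0],[-1,[0,-0.1,0],0]]'>/dev/null; python3 s.py 99.9
python3 -m creep '[[-1,[0,-0.05,0],0],[-1,[0,-0.1,0],0]]'>/dev/null; python3 s.py 99.9
python3 -m creep '[[-1,[0,-0.05,0],0],[-1,[0,-0.1,0],0]]'>/dev/null; python3 s.py 99.9
```

```text
t 23.15 along -206.01 push 9.04 gap 13.9 ff 35.0 [ 0.8 -9.   1.4]
t 23.35 along -204.98 push 10.39 gap 13.5 ff 35.0 [  1.  -10.4   1.7]
t 23.55 along -203.99 push 8.98 gap 14.1 ff 35.0 [ 2.  -8.8  0.5]
```

```bash
python3 -m creep '[[-1,[0,-0.05,0],0],[-1,[0,-0.1,0],0]]'>/dev/null; python3 s.py 99.9
python3 -m creep '[[-1,[0,-0.05,0],0],[-1,[0,-0.1,0],0]]'>/dev/null; python3 s.py 99.9
python3 -m creep '[[-1,[0,-0.05,0],0],[-1,[0,-0.1,0],0]]'>/dev/null; python3 s.py 99.9
```

```text
t 23.75 along -203.03 push 8.70 gap 13.7 ff 35.0 [ 0.6 -8.7  0.8]
t 23.95 along -202.16 push 11.04 gap 13.9 ff 35.0 [  1.4 -11.   -0.5]
t 24.15 along -201.33 push 11.89 gap 13.9 ff 35.0 [  2.5 -11.6  -0. ]
```

```bash
python3 -m creep '[[-1,[0,-0.03,0],0],[-1,[0,-0.05,0],0]]'>/dev/null; python3 s.py 99.9
python3 -m creep '[[-1,[0,0,0],0]]'>/dev/null; python3 s.py 99.9
python3 -m creep '[[-1,[0,0,0],0]]'>/dev/null; python3 s.py 99.9
python3 -m creep '[[-1,[0,0,0],0]]'>/dev/null; python3 s.py 99.9
python3 -m creep '[[-1,[0,0,0],0]]'>/dev/null; python3 s.py 99.9
python3 -m creep '[[-1,[0,0,0],0]]'>/dev/null; python3 s.py 99.9
```

```text
t 24.35 along -200.91 push 12.21 gap 13.8 ff 35.0 [  1.3 -12.2  -0.1]
t 24.45 along -200.89 push 12.55 gap 13.8 ff 35.0 [  1.3 -12.5   0.6]
t 24.55 along -200.91 push 12.39 gap 13.9 ff 35.0 [  1.5 -12.3   1. ]
t 24.65 along -200.91 push 11.50 gap 13.9 ff 35.0 [  1.  -11.5   0.6]
t 24.75 along -200.90 push 11.22 gap 13.8 ff 35.0 [  1.7 -11.1   0.2]
t 24.85 along -200.91 push 11.61 gap 13.7 ff 35.0 [  1.3 -11.6   0.7]
```

```bash
python3 -m creep '[[-1,[0,-0.03,0],0],[-1,[0,-0.06,0],0]]'>/dev/null; python3 s.py 99.9
python3 -m creep '[[-1,[0,0,0],0]]'>/dev/null; python3 s.py 99.9
python3 -m creep '[[-1,[0,0,0],0]]'>/dev/null; python3 s.py 99.9
python3 -m creep '[[-1,[0,0,0],0]]'>/dev/null; python3 s.py 99.9
python3 -m creep '[[-1,[0,0,0],0]]'>/dev/null; python3 s.py 99.9
python3 -m creep '[[-1,[0,0,0],0]]'>/dev/null; python3 s.py 99.9
```

```text
t 25.05 along -200.43 push 12.67 gap 13.5 ff 35.0 [  2.5 -12.4   0.4]
t 25.15 along -200.39 push 12.53 gap 13.8 ff 35.0 [  2.5 -12.3   1.1]
t 25.25 along -200.40 push 12.44 gap 13.6 ff 35.0 [  2.2 -12.3   0.1]
t 25.35 along -200.41 push 11.86 gap 13.7 ff 35.0 [  1.3 -11.8  -0.2]
t 25.45 along -200.40 push 12.85 gap 13.7 ff 35.0 [  1.7 -12.7   0.4]
t 25.55 along -200.40 push 12.37 gap 14.0 ff 35.0 [  1.8 -12.2   0.1]
```

```bash
python3 -m creep '[[-1,[0,-0.02,0],0],[-1,[0,-0.02,0],0]]'>/dev/null; python3 s.py 99.9
python3 -m creep '[[-1,[0,0.05,0],0],[-1,[0,0.1,0],0],[-1,[0,0.1,0],0]]'>/dev/null; python3 s.py 99.9
python3 -m creep '[[-0.3,[0,0,0],0],[-0.1,[0,0,0],0],[-0.1,[0,0,0],0],[-0.1,[0,0,0],0]]'; python3 s.py 99.9
python3 -m creep '[[-0.1,[0,0,-3],0],[-0.1,[0,0,-7],0],[-0.1,[0,0,-12],0],[-0.1,[0,-4,-14],0],[-0.1,[0,-9,-14],0],[-0.1,[0,-14,-14],0],[-0.1,[0,-14,-14],0],[-0.1,[0,-14,-14],0]]'
python3 - <<'E'
from h import *
im=manip.camera("side")[:,:,::-1]
cv2.imwrite("pics/e.png",cv2.resize(im[175:245,275:375],None,fx=8,fy=8,interpolation=cv2.INTER_CUBIC))
E
```

```text
t 25.75 along -200.26 push 13.45 gap 13.8 ff 35.0 [  1.9 -13.3  -0.5]
t 26.05 along -200.32 push 6.09 gap 13.9 ff 35.0 [-0.1 -6.2  1.7]
clock: 26.45
eef_pos: [624.2, -93.1, 71.4]
eef_rot: [-3.141, 0.0, 0.171]
wrist_force: [-0.2, 0.6, 0.1]
finger_gap: 40.8
finger_force: 0.0
t 26.45 along -199.09 push -0.59 gap 40.8 ff 0.0 [-0.2  0.6  0.1]
clock: 27.25
eef_pos: [600.4, 45.4, 211.6]
eef_rot: [3.141, -0.0, 0.172]
wrist_force: [-0.1, 0.6, 0.1]
finger_gap: 42.5
finger_force: 0.0
```

View pics/e.png

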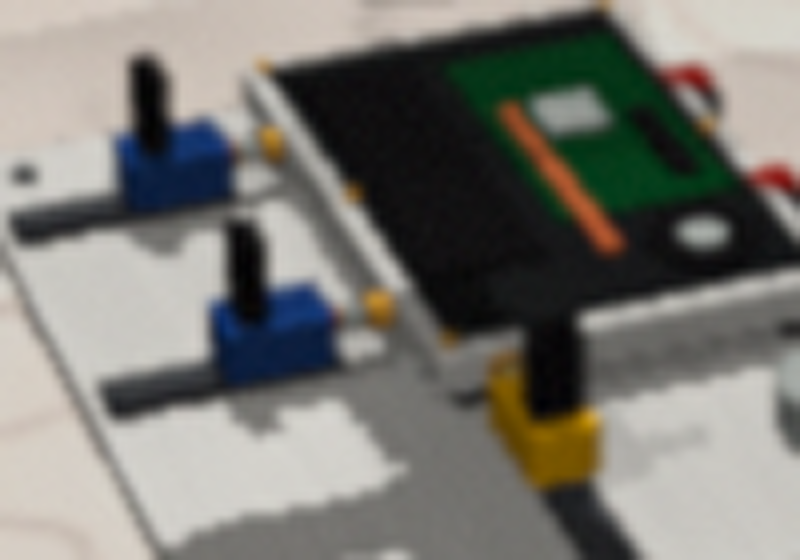

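All three noses bear on their buttons with slivers of ring showing at (235,155) and (338,318) in the crop. Stop 3's nose is hidden behind its post, so that one rests on the force reading. The arm is clear.

```bash
python3 -c "
from cell import manip
print(manip.sign_off())"
```

```text
the job is handed in; nothing more can be done
None
```

I set all three stops in the order asked (both blue, then yellow), let go of them and handed the job in at about 27 s; by force the noses sit about 2.4, 2.7 and 2.3 mm in, and stop 3's ring was hidden from the camera, so its setting rests on force alone.

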